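# File a slide mailer under the spring arm

### The job

File the loose green slide mailer in the spring holder: slide it in from the open front, flat on top of the green mailer already there and under the sprung arm with the red lip, square with the pile and all the way to the stop. Let go of it there so that the arm holds it down.

Things in the scene. Friction and masses are not known exactly. Their poses are not given: they have to be found in the camera images.
- mailer_green: Loose green slide mailer: flat closed rigid box 100 long (its x) x 36 wide (y) x 14 high mm, about 45 g, lying label up on the worktop; either end may go in first. Origin: centre of its underside. A blue and a yellow one of the same size lie near it and are not wanted.
- mailer_filed: Green mailer already in the holder, same size, origin and label: it lies along the holder under the arm, x about -50 to +50 in the holder's frame, top 19 mm above the worktop. The new one lies on it with its underside at 19 mm. Its front 35 mm (at -x) stay clear of the arm, also for fingers.
- slide_holder: Aluminium holder, fixed; 84 mm wide, 5 mm base. Origin: on the worktop under the pile's middle; x from the open front (towards the robot) to the stop, z up. Stop: two posts 47 high, front faces at x = 52, y = 12 to 22 either side; a mailer fully home has its origin at x = 0 to 2, y = 0. Rails 13 high beside the filed mailer, x = -13 to 49.
- spring_arm (a joint): Arm angle, rad, up positive: 0 on one mailer, about 0.18 on two. Hinge at holder x = 100, z = 47 mm; smooth white nose rests on the pile at x = 22; slippery red lip, 22 wide, slopes up from it to x = -14, under edge 41 mm above the worktop. Presses with about 3 N. A mailer pushed in level along +x, underside 20 to 26 mm above the worktop, lifts the arm with its front edge (some 8 N).
There are look-alikes about, which are no part of the job. What is shaped like the mailer_green but brown or pink is not meant. What is shaped like the mailer_filed but orange or pink is not meant.

How it is judged:
At the end, for the whole second after the job is handed in: Green mailer at rest, label up, flat on the filed one (underside 15-23 mm up), arm pressing on it (0.13-0.24 rad); its origin within 15 mm of the holder's along x and 13 mm across, length within 0.22 rad of the holder's x; filed mailer's origin under 20 mm from the holder's (x of mailer_green in the frame of slide_holder between -0.015 and 0.015 m and y of mailer_green in the frame of slide_holder between -0.013 and 0.013 m and z of mailer_green in the frame of slide_holder between 0.015 and 0.023 m and angle between the x axis of mailer_green and the x axis of slide_holder, either way round below 0.22 rad and angle between mailer_green's own z axis and vertical below 0.1 rad and distance between mailer_filed and slide_holder below 0.02 m and value of joint spring_arm between 0.13 and 0.24 rad and contact force between slide_holder and mailer_green above 0.5 N and linear speed of mailer_green below 0.02 m/s); the robot touches nothing.
It also fails if it takes over 40 s, if anything falls off the work surface, if the arm or the gripper's body presses on something with over 40 N, if the wrist force passes 120 N, or if a joint passes its speed limit or range.

### The arm

A 6-joint arm with a two-finger parallel gripper is mounted at the origin on a cart in front of the work surface, level with it; the furniture and walls round the work are solid. World frame = base frame: x ahead of the robot, y to its left, z up, the work surface at z = 0. Lengths are in m, angles in rad, forces in N, time in s.
With the tool pointing down it reaches from about 0.375 to 0.825 m from the base axis. Payload 5.5 kg.
Tool frame: the origin (TCP) lies on the centre line of the jaws, within the pads' length; the fingertips stand env.tips_ahead ahead of it and the grasp point (between the pads) is the TCP (env.tips_ahead is the distance from the TCP to the fingertips, in m); z points along the fingers, x is the direction in which the jaws open and shut, and the axes are right-handed (so a half turn about z gives the same grasp; the last joint's range is limited). The gripper opens to 85 mm and grips with 20 to 120 N. Pads are 22 mm wide; open, the fingers measure 114 mm over their backs; the gripper's body (76 mm by 85 mm) begins 54 mm behind the grasp point. The pads swing forward as they close: fully open they stand 13 mm farther back than shut.
Start: joints at [-1.207, 0.314, -0.047, 1.21, 0, 1.571], TCP at [0.213, -0.561, 0.25] pointing down, gripper open.
Joint ranges: [-2.67, 2.67], [-0.69, 1.73], [-1.03, 1.25], [-2.08, 2.16], [-1.42, 1.45], [-3.14, 3.14]. Speed limits (rad/s): [2.39, 2.39, 3.01, 3.14, 3.14, 3.14].

### API

Orientations are given as a 3x3 rotation matrix whose columns are the frame's x, y, z axes.
In Python, from station import env gives the robot as it stands.
- The arm moves only by the tool send_rows, never from a script. Its argument "series" is a list of rows, each an object of numbers: "claw": the finger opening in mm, from 0 to 85.4; "tx", "ty", "tz": the shift along the tool's x, y, z in units of 40 mm (1.0 is 40 mm); "roll": the turn about the tool's z in units of 6 degrees (1.0 is 6 degrees). In form: [{"claw": .., "tx": .., "ty": .., "tz": .., "roll": ..}, ...]. A call has 1 to 12 rows; each row is the pose to reach, as a shift and turn from the pose commanded when the call began, along the tool's axes at that moment; what a row does not reach only later rows make up. A row lasts 1/12 s, in which the tool goes at most 41.7 mm and 7.16 degrees, less where a joint would pass 70% of its speed; a pose out of reach is approached as far as the arm can. A call with a gripper value outside its range is refused whole. The fingers move at their own pace and stop on an object; "squeeze" is the grip in N (left out, the last holds). Time passes only in rows, so rows that repeat a pose let the fingers close. It gives the time, the measured TCP pose, the force and the opening at its end, in the units of the state.
- env.state(): the state, without advancing time (a new reading comes with each control period).
- env.grab_frame(name): name is "scene" or "top" or "wrist"; returns a dict with "frame" (480x640x3 uint8, red, green, blue), "fx", "fy", "cx", "cy" (pixels), "extrinsics" (4x4, takes a point from camera to world coordinates); the wrist camera has in their place "mount" (4x4, takes a point from camera to tool coordinates, whose origin is the TCP and whose axes are the tool frame's). Camera axes: x right, y down, z forward; pixel columns grow to the right and rows downward; lengths in m; the calibration is good to about 2 mm. A picture is of the moment at which its call begins: read the wrist's pose just before it. There is no depth.
- env.finish_job(): hands the job in, once; it reports no verdict.
The state is a dict: "t": time; "qpos": joint angles; "qvel": joint speeds; "effort": joint torques, N m; "tcp_pos": TCP position; "tool_rot": TCP orientation; "ft_force": force on the tool from outside, world axes, zero at the start; "moment": the same for the moment, N m; "opening": opening from 0.0 (shut) to 1.0 (fully open).
Only numpy, scipy, OpenCV 4.12 (cv2) and the standard library are available. Lean on these libraries where they do the work, as an engineer would, in place of code of your own. Each camera call takes 0.05 s, during which the arm holds its last target.

## Working session

There is one attempt and no reset: what is moved stays moved. The work goes in short steps, Python scripts to look and compute and a tool call to move; the robot and the scene stay as the last step left them, time stands still between calls to the robot, and variables do not carry over. Pictures are saved under pics/ and viewed, and the job is handed in when it is done.

Besides the shell and the picture viewer there is one more tool, called after ">>>" as name(argument=value, ...) on one line, values as JSON. send_rows: Moves the arm, as the interface text tells. Its arguments: {"type":"object","properties":{"series":{"type":"array"},"squeeze":{"type":"number"}},"required":["series"]}

```bash
ls; mkdir -p pics
python3 - <<'E'
from station import env
import cv2
print(env.state(), env.tips_ahead)
for n in("scene","top","wrist"):
    f=env.grab_frame(n); cv2.imwrite(f"pics/{n}0.png",f["frame"][:,:,::-1]); print(n,{k:v for k,v in f.items() if k!="frame"})
E
```

```text
pics
{'t': 0.0, 'qpos': array([-1.20701308e+00,  3.14268595e-01, -4.80781122e-02,  1.21020503e+00,
       -3.33224646e-05,  1.57080829e+00]), 'qvel': array([ 0.00186818,  0.00058776, -0.00110372,  0.00065531,  0.00023225,
        0.00105941]), 'effort': array([-1.18964550e-05, -5.39588106e+01,  3.39749444e+01,  1.94489805e-02,
       -6.11044220e-05, -9.64076776e-06]), 'tcp_pos': array([ 0.21328195, -0.56022388,  0.24940945]), 'tool_rot': array([[ 3.55800700e-01, -9.34561625e-01, -6.55737727e-04],
       [-9.34560207e-01, -3.55801303e-01,  1.62867294e-03],
       [-1.75540757e-03,  3.33434120e-05, -9.99998459e-01]]), 'ft_force': array([0.5810885 , 0.14321283, 0.61850171]), 'moment': array([ 0.03868467, -0.01167579,  0.01745514]), 'opening': 0.999698082518403} 0.019
scene {'fx': 531.306601094696, 'fy': 531.306601094696, 'cx': 318.0200596927535, 'cy': 244.19285113645924, 'extrinsics': array([[-0.81285783, -0.44368681,  0.37736475,  0.05408294],
       [-0.58245856,  0.62145623, -0.52396009,  0.58134484],
       [-0.00204149, -0.64570439, -0.76358475,  1.18149586],
       [ 0.        , 
[... 167 characters left out ...]
[[-0.02576466, -0.9973522 ,  0.06800569,  0.49710125],
       [-0.99966659,  0.02558917, -0.00345048, -0.19980026],
       [ 0.00170113, -0.06807191, -0.99767897,  1.28998095],
       [ 0.        ,  0.        ,  0.        ,  1.        ]])}
wrist {'fx': 346.97853231864593, 'fy': 346.97853231864593, 'cx': 319.3861332325265, 'cy': 239.93110502946888, 'mount': array([[ 9.99999938e-01, -4.40485152e-05,  3.48615621e-04,
         6.86488179e-04],
       [-7.24916403e-05,  9.44908969e-01,  3.27333218e-01,
        -8.37637688e-02],
       [-3.43828569e-04, -3.27333223e-01,  9.44908907e-01,
        -1.23944402e-01],
       [ 0.00000000e+00,  0.00000000e+00,  0.00000000e+00,
         1.00000000e+00]])}
```

View pics/scene0.png

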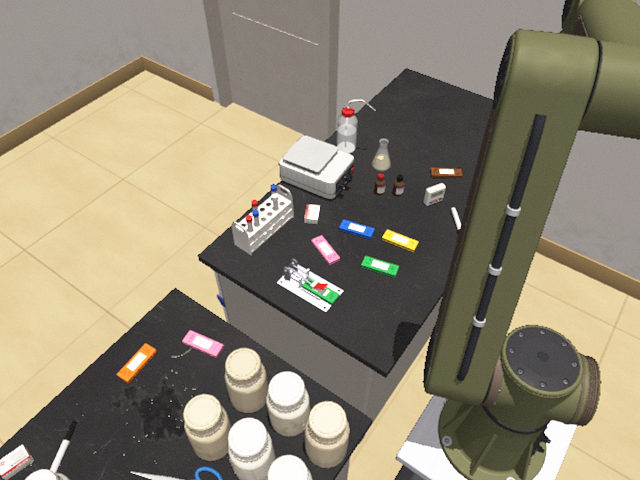

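View pics/top0.png

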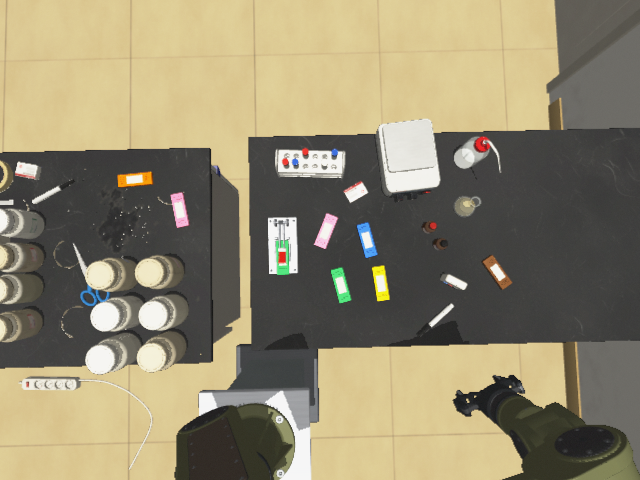

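View pics/wrist0.png

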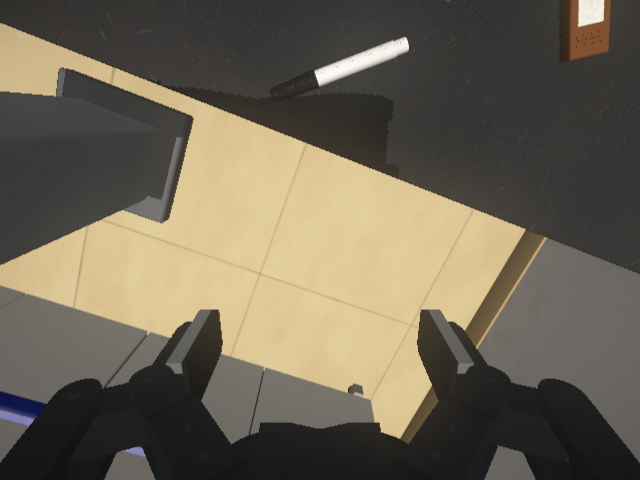

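Top view: the loose green mailer is at (341,285), yellow at (380,283), blue at (367,240), pink at (326,231) and brown at (497,272). The holder is at (283,246), with the green filed mailer and red lip in it. The one meant is the green one at (341,285). I'll confirm that in enlarged crops.

Run:
```python
import cv2,numpy as np
a=cv2.imread("pics/top0.png")
c=cv2.resize(a[205:315,255:400],None,fx=5.4,fy=5.4,interpolation=cv2.INTER_CUBIC);cv2.imwrite("pics/top0c.png",c)
b=cv2.imread("pics/scene0.png")
cv2.imwrite("pics/scene0c.png",cv2.resize(b[210:320,265:415],None,fx=5.3,fy=5.3,interpolation=cv2.INTER_CUBIC))
```

```text
(no output)
```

View pics/top0c.png

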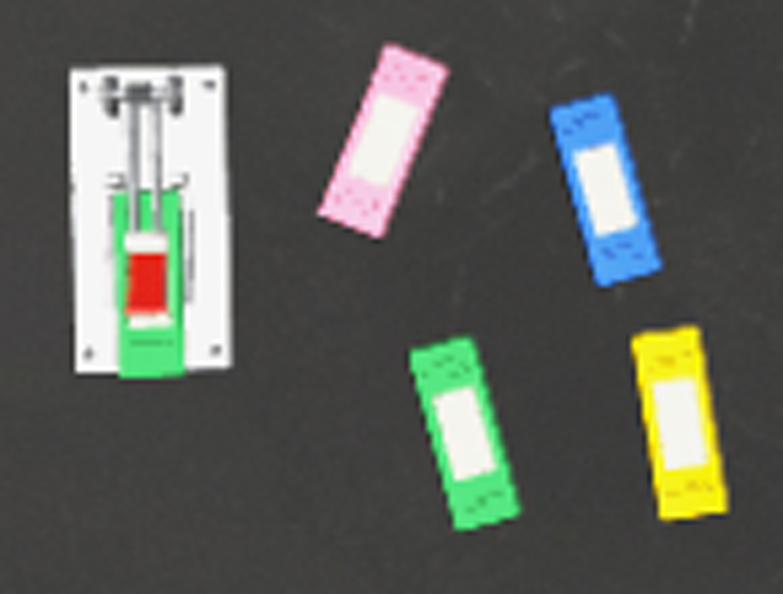

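View pics/scene0c.png

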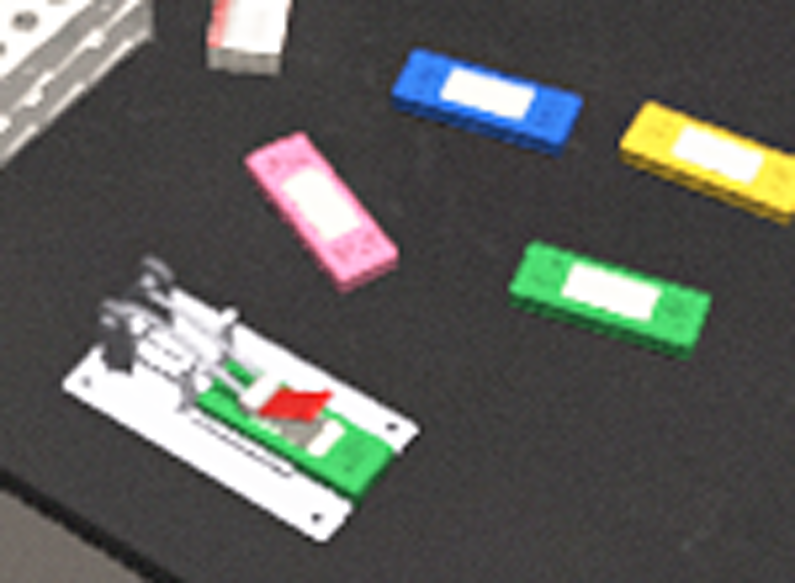

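```bash
cat > h.py <<'E'
import numpy as np,cv2
from station import env
def ray(f,px,z,T=None):
    T=f["extrinsics"] if T is None else T
    px=np.atleast_2d(px).astype(float)
    d=np.c_[(px[:,0]-f["cx"])/f["fx"],(px[:,1]-f["cy"])/f["fy"],np.ones(len(px))]@T[:3,:3].T
    o=T[:3,3]; s=(z-o[2])/d[:,2]
    return o+d*s[:,None]
def tw(s,f):
    T=np.eye(4);T[:3,:3]=s["tool_rot"];T[:3,3]=s["tcp_pos"];return T@f["mount"]
E
python3 - <<'E'
from h import *
f=env.grab_frame("top")
def g(c,o=(255,205),k=5.4): return (np.array(c,float)+.5)/k-.5+np.array(o)
np.set_printoptions(precision=4,suppress=True)
for n,c,z in [("mailer",[(410,352),(470,337),(521,514),(457,530)],.014),("plate",[(70,67),(224,66),(232,367),(77,374)],.005),("filed",[(112,192),(181,190),(185,374),(119,377)],.019)]:
    p=ray(f,g(c),z);print(n,p,p.mean(0)); q=[np.linalg.norm(p[i]-p[i-1]) for i in range(4)];print(q)
    m=(p[0]+p[1]-p[2]-p[3]);print("yaw",np.arctan2(m[1],m[0]))
E
```

```text
mailer [[ 0.4918 -0.2303  0.014 ]
 [ 0.499  -0.2628  0.014 ]
 [ 0.4038 -0.2874  0.014 ]
 [ 0.3962 -0.2529  0.014 ]] [ 0.4477 -0.2583  0.014 ]
[np.float64(0.09823067183993239), np.float64(0.033282671733934545), np.float64(0.09832794981016713), np.float64(0.03532403475300449)]
yaw 0.24198633288234395
plate [[ 0.6517 -0.0492  0.005 ]
 [ 0.6501 -0.1333  0.005 ]
 [ 0.4862 -0.134   0.005 ]
 [ 0.4846 -0.0501  0.005 ]] [ 0.5681 -0.0916  0.005 ]
[np.float64(0.16713290305874923), np.float64(0.08405843285536595), np.float64(0.16391894982941593), np.float64(0.0839322817966241)]
yaw 0.004813355638155696
filed [[ 0.5818 -0.0723  0.019 ]
 [ 0.5819 -0.1094  0.019 ]
 [ 0.4832 -0.1095  0.019 ]
 [ 0.4825 -0.0741  0.019 ]] [ 0.5324 -0.0913  0.019 ]
[np.float64(0.09930575789958719), np.float64(0.03712842669186171), np.float64(0.09872433933791012), np.float64(0.03534461137687953)]
yaw 0.010018238692787658
```

```bash
cat >> h.py <<'E'
def go(p,yx=None):
    """units for world target p; yx = wanted tool-x world angle (rad)"""
    s=env.state();R=s["tool_rot"];d=R.T@(np.array(p)-s["tcp_pos"])/.04
    out=dict(tx=d[0],ty=d[1],tz=d[2])
    if yx is not None: 
        a=np.arctan2(R[1,0],R[0,0]); out["roll"]=-np.degrees((yx-a+np.pi)%(2*np.pi)-np.pi)/6
    print({k:round(float(v),3) for k,v in out.items()})
E
python3 -c "
from h import *
go([.4127,-.2669,.15],-np.pi/2+.242)"
```

```text
{'tx': -5.082, 'ty': -7.268, 'tz': 2.5, 'roll': 1.164}
```

>>> send_rows(series=[{"claw": 60, "tx": -5.08, "ty": -7.27, "tz": 2.5, "roll": 1.16}, {"claw": 60, "tx": -5.08, "ty": -7.27, "tz": 2.5, "roll": 1.16}, {"claw": 60, "tx": -5.08, "ty": -7.27, "tz": 2.5, "roll": 1.16}, {"claw": 60, "tx": -5.08, "ty": -7.27, "tz": 2.5, "roll": 1.16}, {"claw": 60, "tx": -5.08, "ty": -7.27, "tz": 2.5, "roll": 1.16}, {"claw": 60, "tx": -5.08, "ty": -7.27, "tz": 2.5, "roll": 1.16}, {"claw": 60, "tx": -5.08, "ty": -7.27, "tz": 2.5, "roll": 1.16}, {"claw": 60, "tx": -5.08, "ty": -7.27, "tz": 2.5, "roll": 1.16}, {"claw": 60, "tx": -5.08, "ty": -7.27, "tz": 2.5, "roll": 1.16}, {"claw": 60, "tx": -5.08, "ty": -7.27, "tz": 2.5, "roll": 1.16}, {"claw": 60, "tx": -5.08, "ty": -7.27, "tz": 2.5, "roll": 1.16}, {"claw": 60, "tx": -5.08, "ty": -7.27, "tz": 2.5, "roll": 1.16}])

```text
t: 1.2
tcp_pos: [0.4129, -0.2675, 0.1504]
tool_rot: [[0.241, -0.971, -0.0], [-0.971, -0.241, -0.0], [0.0, 0.0, -1.0]]
ft_force: [0.3, -0.2, 0.3]
opening: 0.704
```

Run:
```python
from h import *
s=env.state();f=env.grab_frame("wrist");cv2.imwrite("pics/w1.png",f["frame"][:,:,::-1]);print(s["t"],s["tcp_pos"],s["tool_rot"],s["qpos"])
go([.4127,-.2669,.15],-np.pi/2+.242)
```

```text
1.2 [ 0.41291221 -0.26750412  0.15037179] [[ 2.40596050e-01 -9.70625270e-01 -3.55932344e-04]
 [-9.70625284e-01 -2.40595904e-01 -4.10321411e-04]
 [ 3.12632466e-04  4.44198643e-04 -9.99999852e-01]] [-5.74519517e-01  1.78792971e-01 -4.59178096e-01  9.32901067e-01
 -5.37870625e-04  2.32409332e+00]
{'tx': -0.029, 'ty': -0.005, 'tz': 0.015, 'roll': -0.003}
```

View pics/w1.png

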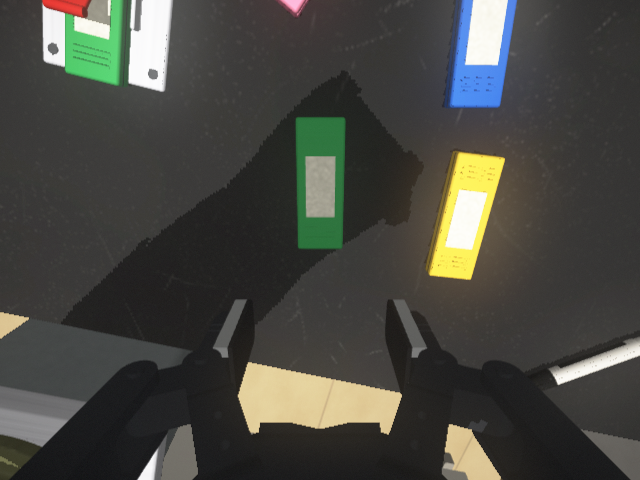

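The wrist view shows the green mailer straight ahead and aligned, with corners at about (296,118), (345,118), (343,248) and (298,248). The front of the holder is at top left.

Run:
```python
from h import *
np.set_printoptions(precision=4,suppress=True)
s=env.state();f=env.grab_frame("wrist");T=tw(s,f)
a=f["frame"]
p=ray(f,[(296,118),(345,118),(343.5,248),(298,248)],.014,T);c=p.mean(0);m=p[0]+p[1]-p[2]-p[3];y=np.arctan2(m[1],m[0])
print(p,c,y,np.linalg.norm(m)/2)
q=ray(f,[(65.5,74),(121,85)],.019,T);print("filed front",q,q.mean(0))
print("plate hole corners",ray(f,[(42,63),(163,91)],.005,T))
g=c[:2]-.036*np.array([np.cos(y),np.sin(y)]);print(g)
go([*g,.023],-np.pi/2+y)
cv2.imwrite("pics/w1c.png",cv2.resize(a[0:130,0:190],None,fx=4.2,fy=4.2,interpolation=cv2.INTER_CUBIC)[:,:,::-1])
```

```text
[[ 0.4916 -0.2326  0.014 ]
 [ 0.4999 -0.2663  0.014 ]
 [ 0.4048 -0.2909  0.014 ]
 [ 0.3961 -0.2555  0.014 ]] [ 0.4481 -0.2613  0.014 ] 0.24488961697452344 0.09824934729542678
filed front [[ 0.4819 -0.0773  0.019 ]
 [ 0.4839 -0.1137  0.019 ]] [ 0.4829 -0.0955  0.019 ]
plate hole corners [[ 0.4844 -0.0519  0.005 ]
 [ 0.4865 -0.1357  0.005 ]]
[ 0.4132 -0.27  ]
{'tx': 0.04, 'ty': -0.001, 'tz': 3.193, 'roll': -0.039}
```

View pics/w1c.png

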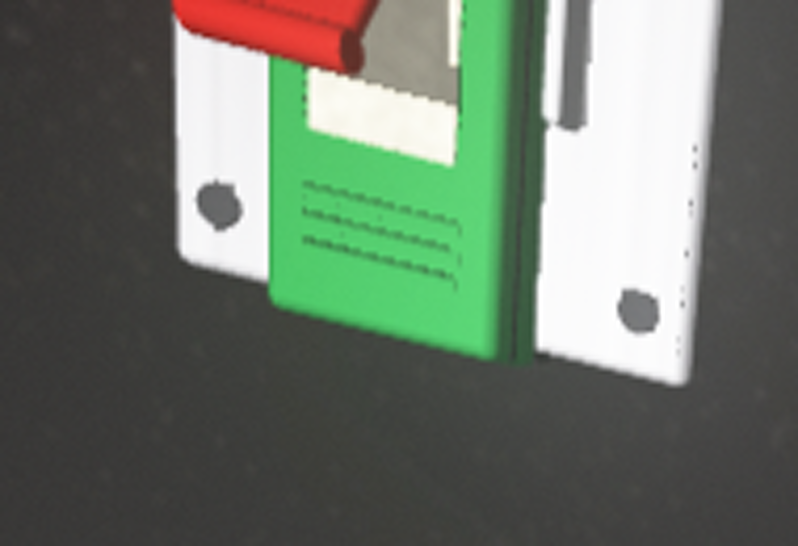

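>>> send_rows(series=[{"claw": 60, "tx": 0.04, "ty": 0, "tz": 1.0, "roll": -0.04}, {"claw": 60, "tx": 0.04, "ty": 0, "tz": 2.0, "roll": -0.04}, {"claw": 60, "tx": 0.04, "ty": 0, "tz": 2.8, "roll": -0.04}, {"claw": 60, "tx": 0.04, "ty": 0, "tz": 3.1, "roll": -0.04}, {"claw": 60, "tx": 0.04, "ty": 0, "tz": 3.26, "roll": -0.04}, {"claw": 60, "tx": 0.04, "ty": 0, "tz": 3.26, "roll": -0.04}, {"claw": 60, "tx": 0.04, "ty": 0, "tz": 3.26, "roll": -0.04}])

```text
t: 1.88
tcp_pos: [0.4136, -0.27, 0.0207]
tool_rot: [[0.243, -0.97, 0.001], [-0.97, -0.243, -0.001], [0.001, -0.001, -1.0]]
ft_force: [0.5, 0.2, 0.0]
opening: 0.702
```

Run:
```python
from h import *
s=env.state();f=env.grab_frame("wrist");cv2.imwrite("pics/w2.png",f["frame"][:,:,::-1]);print(s["t"],s["tcp_pos"],s["ft_force"])
```

```text
1.8833 [ 0.41360875 -0.27003341  0.02065898] [0.49321834 0.1944399  0.039894  ]
```

View pics/w2.png

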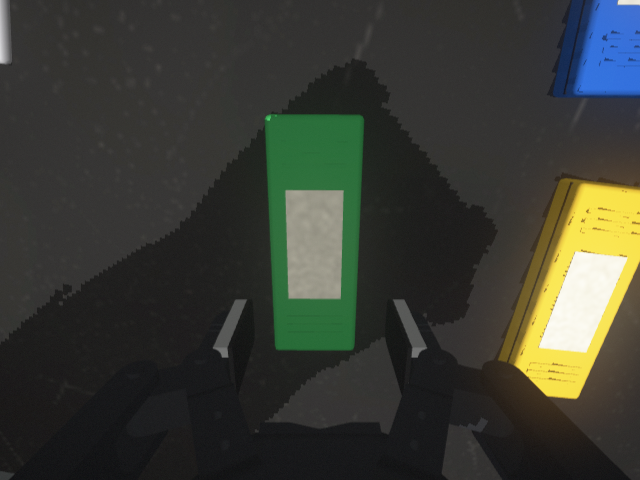

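The rear end of the mailer, (275–355, 350), sits centred between the pads. Closing.

>>> send_rows(series=[{"claw": 20}, {"claw": 20}, {"claw": 20}, {"claw": 20}, {"claw": 20}, {"claw": 20}, {"claw": 20}, {"claw": 20}], squeeze=60)

```text
schema error: expected keys claw, tx, ty, tz, roll
```

Run:
```python
from h import *
np.set_printoptions(precision=4,suppress=True)
s=env.state();f=env.grab_frame("wrist");cv2.imwrite("pics/w3.png",f["frame"][:,:,::-1]);print(s["t"],s["tcp_pos"],s["ft_force"],s["opening"]*85.4)
print(s["tool_rot"])
```

```text
1.9333 [ 0.4142 -0.2701  0.0212] [-0.2081  0.0399 -0.6416] 59.9760356575498
[[ 0.2429 -0.97    0.0018]
 [-0.97   -0.2429 -0.0012]
 [ 0.0016 -0.0015 -1.    ]]
```

View pics/w3.png

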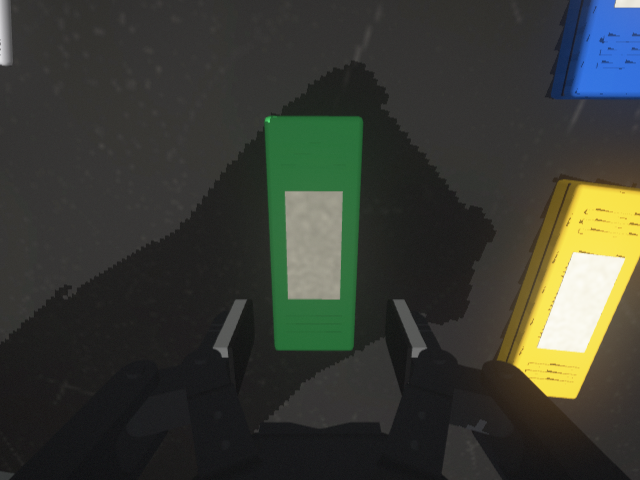

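The call was refused because every key has to be given. Sending it again in full.

>>> send_rows(series=[{"claw": 20, "tx": 0, "ty": 0, "tz": 0, "roll": 0}, {"claw": 20, "tx": 0, "ty": 0, "tz": 0, "roll": 0}, {"claw": 20, "tx": 0, "ty": 0, "tz": 0, "roll": 0}, {"claw": 20, "tx": 0, "ty": 0, "tz": 0, "roll": 0}, {"claw": 20, "tx": 0, "ty": 0, "tz": 0, "roll": 0}, {"claw": 20, "tx": 0, "ty": 0, "tz": 0, "roll": 0}, {"claw": 20, "tx": 0, "ty": 0, "tz": 0, "roll": 0}, {"claw": 20, "tx": 0, "ty": 0, "tz": 0, "roll": 0}], squeeze=60)

```text
t: 2.65
tcp_pos: [0.4143, -0.2695, 0.0214]
tool_rot: [[0.244, -0.97, 0.002], [-0.97, -0.244, -0.002], [0.002, -0.001, -1.0]]
ft_force: [-2.3, 0.9, 8.3]
opening: 0.401
```

Run:
```python
from h import *
np.set_printoptions(precision=4,suppress=True)
s=env.state();f=env.grab_frame("wrist");cv2.imwrite("pics/w4.png",f["frame"][:,:,::-1]);print(s["t"],s["tcp_pos"],s["ft_force"],s["opening"]*85.4)
print(s["tool_rot"])
```

```text
2.65 [ 0.4143 -0.2695  0.0214] [-2.3095  0.9469  8.2582] 34.23172932626874
[[ 0.2443 -0.9697  0.0019]
 [-0.9697 -0.2443 -0.0016]
 [ 0.002  -0.0015 -1.    ]]
```

View pics/w4.png

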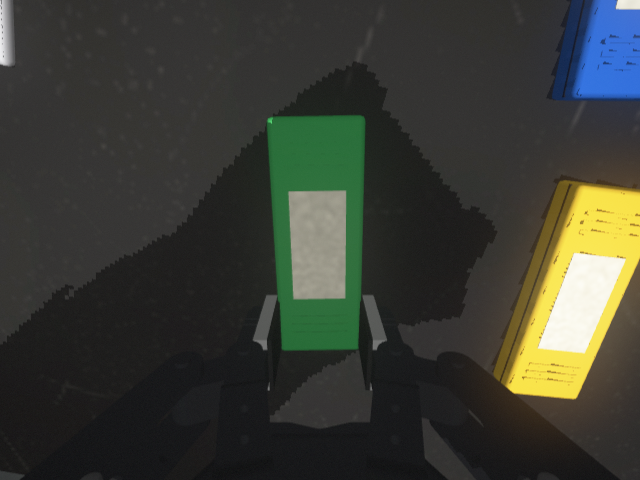

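Run:
```python
from h import *
np.set_printoptions(precision=4,suppress=True)
s=env.state();f=env.grab_frame("wrist");T=tw(s,f)
p=ray(f,[(268,116),(365,115.5),(358.5,350),(282,350)],.014,T)
print(((p-s["tcp_pos"])@s["tool_rot"])); c=p.mean(0);m=p[0]+p[1]-p[2]-p[3];print(c,np.arctan2(m[1],m[0]),np.linalg.norm(m)/2, (c-s["tcp_pos"])@s["tool_rot"])
```

```text
[[-0.0175 -0.0851  0.0075]
 [ 0.0171 -0.0853  0.0076]
 [ 0.0184  0.0141  0.0074]
 [-0.016   0.014   0.0074]]
[ 0.4489 -0.2614  0.014 ] 0.26117096642118665 0.0992787026165661 [ 0.0005 -0.0356  0.0075]
```

>>> send_rows(series=[{"claw": 20, "tx": 0, "ty": 0, "tz": -0.3, "roll": 0}, {"claw": 20, "tx": 0, "ty": 0, "tz": -0.8, "roll": 0}, {"claw": 20, "tx": 0, "ty": 0, "tz": -1.4, "roll": 0}, {"claw": 20, "tx": 0, "ty": 0, "tz": -2.0, "roll": 0}, {"claw": 20, "tx": 0, "ty": 0, "tz": -2.0, "roll": 0}, {"claw": 20, "tx": 0, "ty": 0, "tz": -2.0, "roll": 0}])

```text
t: 3.25
tcp_pos: [0.4147, -0.2697, 0.1017]
tool_rot: [[0.244, -0.97, 0.003], [-0.97, -0.244, -0.002], [0.003, -0.003, -1.0]]
ft_force: [0.3, -0.2, -1.2]
opening: 0.4
```

Run:
```python
from h import *
np.set_printoptions(precision=4,suppress=True)
s=env.state();f=env.grab_frame("wrist");cv2.imwrite("pics/w5.png",f["frame"][:,:,::-1]);print(s["t"],s["tcp_pos"],s["ft_force"],s["opening"]*85.4)
f=env.grab_frame("top");cv2.imwrite("pics/top5.png",f["frame"][:,:,::-1])
go([.420,-.092,.10],-np.pi/2+.006)
```

```text
3.25 [ 0.4147 -0.2697  0.1017] [ 0.336  -0.2239 -1.1747] 34.143999985980685
{'tx': -4.24, 'ty': -1.247, 'tz': -0.011, 'roll': 2.298}
```

View pics/w5.png

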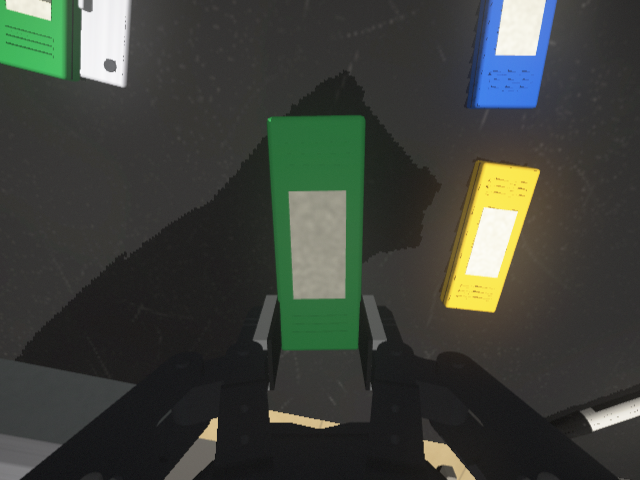

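>>> send_rows(series=[{"claw": 20, "tx": -0.8, "ty": -0.2, "tz": 0, "roll": 0.5}, {"claw": 20, "tx": -1.6, "ty": -0.4, "tz": 0, "roll": 1.0}, {"claw": 20, "tx": -2.4, "ty": -0.6, "tz": 0, "roll": 1.5}, {"claw": 20, "tx": -3.2, "ty": -0.8, "tz": 0, "roll": 2.0}, {"claw": 20, "tx": -3.9, "ty": -1.0, "tz": 0, "roll": 2.3}, {"claw": 20, "tx": -4.24, "ty": -1.15, "tz": 0, "roll": 2.3}, {"claw": 20, "tx": -4.24, "ty": -1.15, "tz": 0, "roll": 2.3}, {"claw": 20, "tx": -4.24, "ty": -1.15, "tz": 0, "roll": 2.3}, {"claw": 20, "tx": -4.24, "ty": -1.15, "tz": 0, "roll": 2.3}])

```text
t: 4.1
tcp_pos: [0.4161, -0.0936, 0.0993]
tool_rot: [[0.006, -1.0, -0.001], [-1.0, -0.006, -0.0], [0.0, 0.001, -1.0]]
ft_force: [0.7, -0.5, -0.9]
opening: 0.401
```

Run:
```python
from h import *
np.set_printoptions(precision=4,suppress=True)
s=env.state();f=env.grab_frame("wrist");cv2.imwrite("pics/w6.png",f["frame"][:,:,::-1]);print(s["t"],s["tcp_pos"],s["ft_force"],s["opening"]*85.4)
print(s["tool_rot"])
```

```text
4.1 [ 0.4161 -0.0936  0.0993] [ 0.6972 -0.5013 -0.8894] 34.26341354954992
[[ 0.0058 -1.     -0.0012]
 [-1.     -0.0058 -0.0003]
 [ 0.0003  0.0012 -1.    ]]
```

View pics/w6.png

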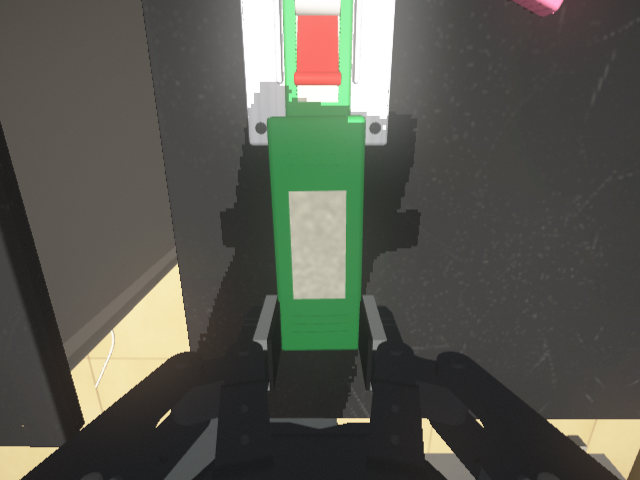

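Run:
```python
import cv2
a=cv2.imread("pics/w6.png")
cv2.imwrite("pics/w6c.png",cv2.resize(a[0:150,225:415],None,fx=4,fy=4,interpolation=cv2.INTER_CUBIC))
```

```text
(no output)
```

View pics/w6c.png

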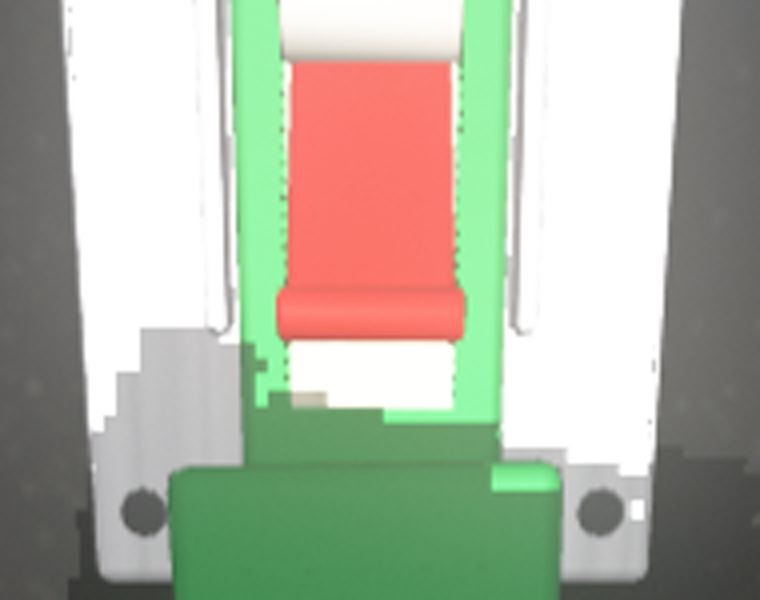

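>>> send_rows(series=[{"claw": 20, "tx": 0, "ty": 0, "tz": 0.5, "roll": 0.13}, {"claw": 20, "tx": 0, "ty": 0, "tz": 1.0, "roll": 0.13}, {"claw": 20, "tx": 0, "ty": 0, "tz": 1.3, "roll": 0.13}, {"claw": 20, "tx": 0, "ty": 0, "tz": 1.4, "roll": 0.13}, {"claw": 20, "tx": 0, "ty": 0, "tz": 1.4, "roll": 0.13}, {"claw": 20, "tx": 0, "ty": 0, "tz": 1.4, "roll": 0.13}])

```text
t: 4.65
tcp_pos: [0.4166, -0.0939, 0.0441]
tool_rot: [[-0.009, -1.0, -0.0], [-1.0, 0.009, -0.0], [0.0, 0.0, -1.0]]
ft_force: [0.4, -0.5, -0.7]
opening: 0.402
```

Run:
```python
from h import *
np.set_printoptions(precision=4,suppress=True)
s=env.state();f=env.grab_frame("wrist");cv2.imwrite("pics/w7.png",f["frame"][:,:,::-1]);print(s["t"],s["tcp_pos"],s["ft_force"],s["opening"]*85.4)
print(s["tool_rot"])
f=env.grab_frame("scene")["frame"];cv2.imwrite("pics/s7.png",cv2.resize(f[235:335,255:405],None,fx=5,fy=5,interpolation=cv2.INTER_CUBIC)[:,:,::-1])
```

```text
4.65 [ 0.4166 -0.0939  0.0441] [ 0.3897 -0.527  -0.6805] 34.34195861971078
[[-0.0091 -1.     -0.0003]
 [-1.      0.0091 -0.0001]
 [ 0.0001  0.0003 -1.    ]]
```

View pics/w7.png

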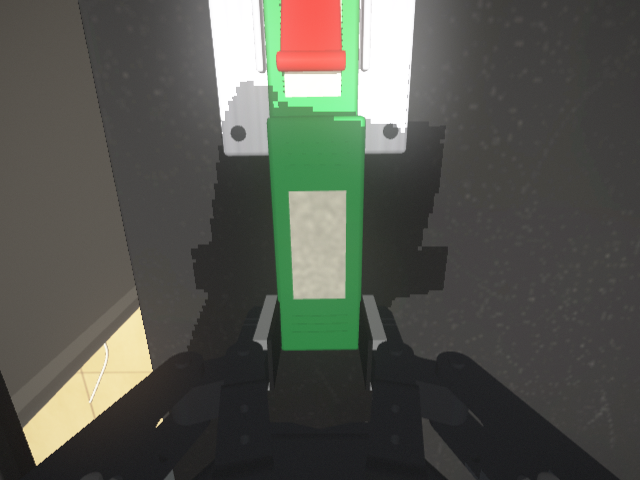

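View pics/s7.png

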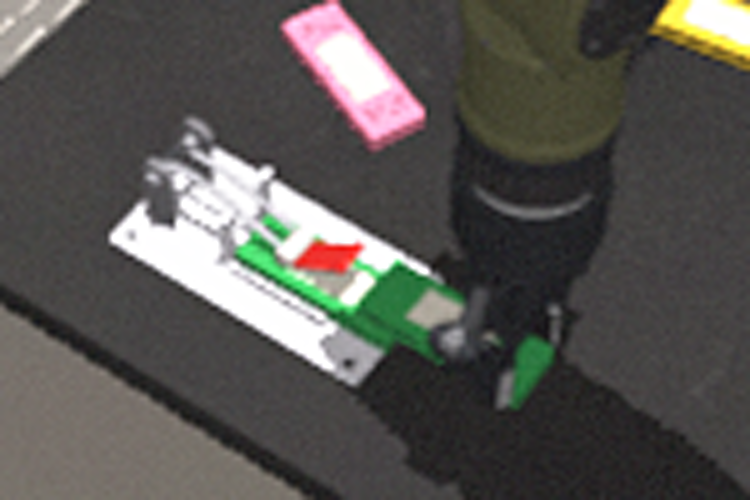

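Run:
```python
from h import *
np.set_printoptions(precision=4,suppress=True)
s=env.state();f=env.grab_frame("wrist");T=tw(s,f);z=s["tcp_pos"][2]-.0214
R=s["tool_rot"];t=s["tcp_pos"]
for n,px,h in [("mail front",(316.2,116),z+.014),("mail rear",(320.2,350),z+.014),("plate front",(314.7,154),.005),("plate mid",((212+413.5)/2,30),.005),("filed",(312.5,112),.019),("lip",(311.2,61),.044),("label",((284.5+341)/2,96),.019)]:
    print(n,ray(f,px,h,T),(ray(f,px,h,T)-t)@R)
cv2.imwrite("pics/w7c.png",cv2.resize(f["frame"][0:160,200:425],None,fx=3.5,fy=3.5,interpolation=cv2.INTER_CUBIC)[:,:,::-1])
```

```text
mail front [[ 0.5027 -0.0942  0.0372]] [[-0.0002 -0.0853  0.0075]]
mail rear [[ 0.4035 -0.0949  0.0372]] [[0.0013 0.0138 0.0074]]
plate front [[ 0.4866 -0.0931  0.005 ]] [[-0.0012 -0.0692  0.0397]]
plate mid [[ 0.5365 -0.0929  0.005 ]] [[-0.0018 -0.1191  0.0398]]
filed [[ 0.5044 -0.0926  0.019 ]] [[-0.0019 -0.087   0.0258]]
lip [[ 0.5193 -0.0929  0.044 ]] [[-0.0017 -0.102   0.0008]]
label [[ 0.5104 -0.0928  0.019 ]] [[-0.0017 -0.093   0.0258]]
```

View pics/w7c.png

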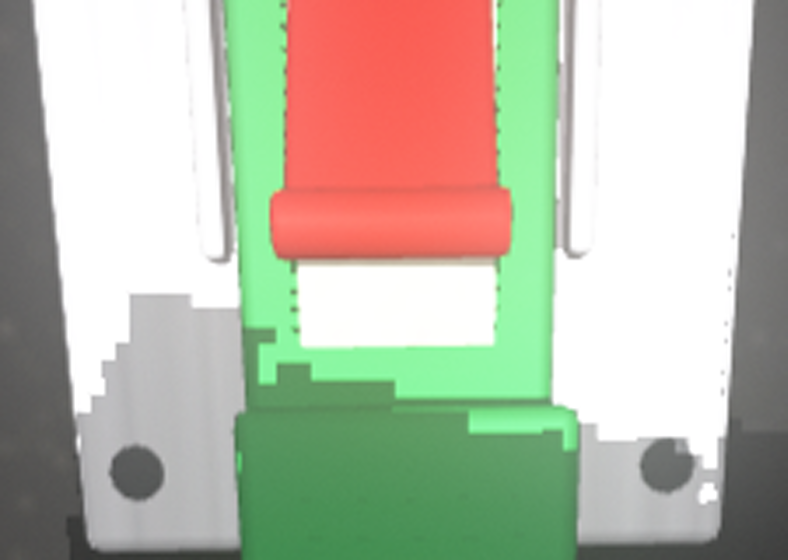

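>>> send_rows(series=[{"claw": 20, "tx": -0.04, "ty": -0.1, "tz": 0.02, "roll": 0}, {"claw": 20, "tx": -0.04, "ty": -0.2, "tz": 0.02, "roll": 0}, {"claw": 20, "tx": -0.04, "ty": -0.3, "tz": 0.02, "roll": 0}, {"claw": 20, "tx": -0.04, "ty": -0.4, "tz": 0.02, "roll": 0}, {"claw": 20, "tx": -0.04, "ty": -0.5, "tz": 0.02, "roll": 0}, {"claw": 20, "tx": -0.04, "ty": -0.6, "tz": 0.02, "roll": 0}, {"claw": 20, "tx": -0.045, "ty": -0.7, "tz": 0.02, "roll": 0}, {"claw": 20, "tx": -0.045, "ty": -0.8, "tz": 0.02, "roll": 0}, {"claw": 20, "tx": -0.045, "ty": -0.9, "tz": 0.02, "roll": 0}, {"claw": 20, "tx": -0.045, "ty": -1.0, "tz": 0.02, "roll": 0}], squeeze=80)

```text
t: 5.63
tcp_pos: [0.4547, -0.0914, 0.0421]
tool_rot: [[-0.008, -1.0, -0.004], [-1.0, 0.008, 0.0], [-0.0, 0.004, -1.0]]
ft_force: [-5.8, 0.5, -2.1]
opening: 0.393
```

Run:
```python
from h import *
np.set_printoptions(precision=4,suppress=True)
s=env.state();f=env.grab_frame("wrist");cv2.imwrite("pics/w8.png",f["frame"][:,:,::-1]);print(s["t"],s["tcp_pos"],s["ft_force"],s["moment"],s["opening"]*85.4)
print(s["tool_rot"])
f=env.grab_frame("scene")["frame"];cv2.imwrite("pics/s8.png",cv2.resize(f[235:335,255:405],None,fx=5,fy=5,interpolation=cv2.INTER_CUBIC)[:,:,::-1])
```

```text
5.6333 [ 0.4547 -0.0914  0.0421] [-5.7553  0.4513 -2.1239] [-0.0206  1.4861  0.0078] 33.58115158870508
[[-0.008  -1.     -0.0042]
 [-1.      0.008   0.0004]
 [-0.0004  0.0042 -1.    ]]
```

View pics/w8.png

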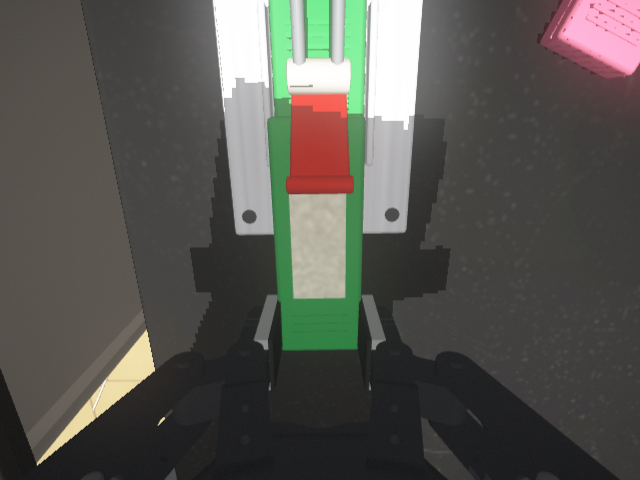

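View pics/s8.png

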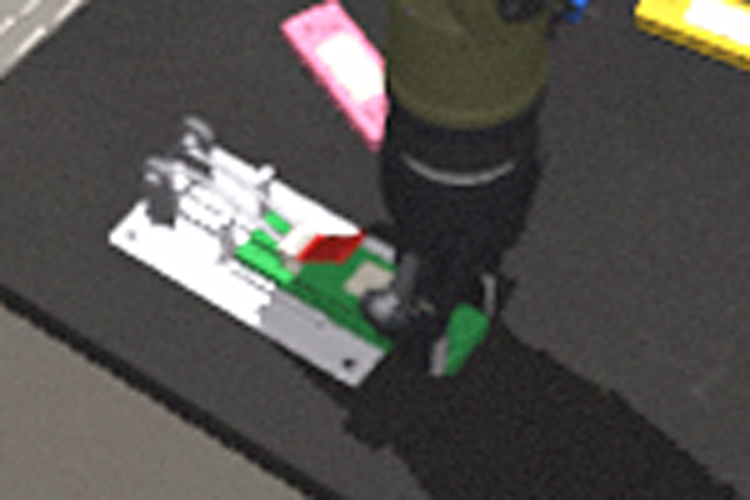

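>>> send_rows(series=[{"claw": 20, "tx": 0, "ty": -0.1, "tz": 0, "roll": 0}, {"claw": 20, "tx": 0, "ty": -0.2, "tz": 0, "roll": 0}, {"claw": 20, "tx": 0, "ty": -0.3, "tz": 0, "roll": 0}, {"claw": 20, "tx": 0, "ty": -0.4, "tz": 0, "roll": 0}, {"claw": 20, "tx": 0, "ty": -0.5, "tz": 0, "roll": 0}, {"claw": 20, "tx": 0, "ty": -0.6, "tz": 0, "roll": 0}, {"claw": 20, "tx": 0, "ty": -0.7, "tz": 0, "roll": 0}, {"claw": 20, "tx": 0, "ty": -0.8, "tz": 0, "roll": 0}, {"claw": 20, "tx": 0, "ty": -0.9, "tz": 0, "roll": 0}, {"claw": 20, "tx": 0, "ty": -1.0, "tz": 0, "roll": 0}, {"claw": 20, "tx": 0, "ty": -1.0, "tz": 0, "roll": 0}])

```text
t: 6.65
tcp_pos: [0.4981, -0.0921, 0.0434]
tool_rot: [[-0.008, -1.0, 0.002], [-1.0, 0.008, -0.0], [0.0, -0.002, -1.0]]
ft_force: [0.6, -0.2, -3.6]
opening: 0.396
```

Run:
```python
from h import *
np.set_printoptions(precision=4,suppress=True)
s=env.state();f=env.grab_frame("wrist");cv2.imwrite("pics/w9.png",f["frame"][:,:,::-1]);print(s["t"],s["tcp_pos"],s["ft_force"],s["moment"],s["opening"]*85.4)
print(s["tool_rot"])
```

```text
6.65 [ 0.4981 -0.0921  0.0434] [ 0.6122 -0.1674 -3.5551] [-0.0213  0.0027 -0.0118] 33.86105519419244
[[-0.0078 -1.      0.0017]
 [-1.      0.0078 -0.0001]
 [ 0.0001 -0.0017 -1.    ]]
```

View pics/w9.png

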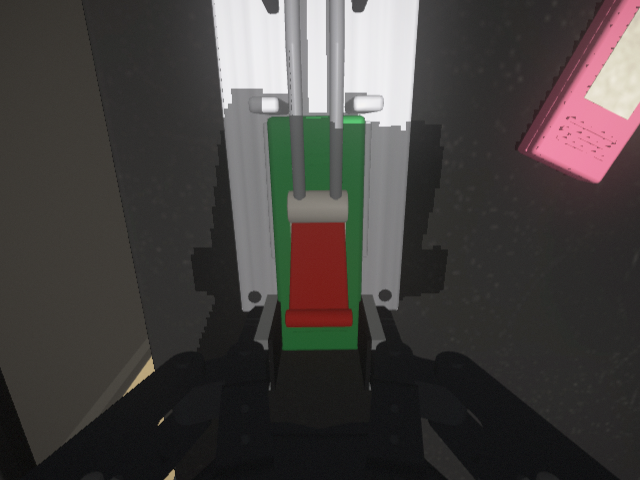

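The mailer is nearly home: its front edge is at row 117, just before the posts at row 104, with the nose and lip on top of it. Next I creep to the stop and then lower onto the pile.

>>> send_rows(series=[{"claw": 20, "tx": 0, "ty": -0.03, "tz": 0, "roll": 0}, {"claw": 20, "tx": 0, "ty": -0.05, "tz": 0, "roll": 0}, {"claw": 20, "tx": 0, "ty": -0.05, "tz": 0.03, "roll": 0}, {"claw": 20, "tx": 0, "ty": -0.05, "tz": 0.06, "roll": 0}, {"claw": 20, "tx": 0, "ty": -0.05, "tz": 0.06, "roll": 0}, {"claw": 20, "tx": 0, "ty": -0.05, "tz": 0.06, "roll": 0}])

```text
t: 7.2
tcp_pos: [0.4988, -0.0921, 0.0409]
tool_rot: [[-0.008, -1.0, 0.0], [-1.0, 0.008, -0.0], [0.0, -0.0, -1.0]]
ft_force: [-1.5, 0.4, -1.9]
opening: 0.394
```

Run:
```python
from h import *
np.set_printoptions(precision=4,suppress=True)
s=env.state();print(s["t"],s["tcp_pos"],s["ft_force"],s["moment"],s["opening"]*85.4)
f=env.grab_frame("wrist");cv2.imwrite("pics/w10.png",f["frame"][:,:,::-1])
f=env.grab_frame("scene")["frame"];cv2.imwrite("pics/s10.png",cv2.resize(f[235:335,255:405],None,fx=5,fy=5,interpolation=cv2.INTER_CUBIC)[:,:,::-1])
```

```text
7.2 [ 0.4988 -0.0921  0.0409] [-1.472   0.3702 -1.8615] [0.0058 0.2207 0.0419] 33.6686834477254
```

View pics/w10.png

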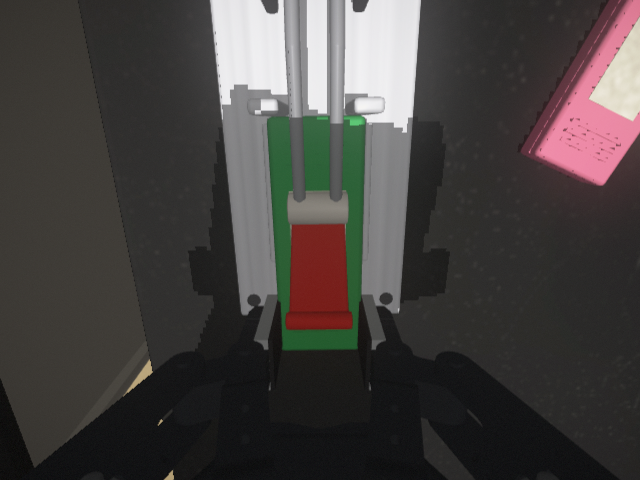

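View pics/s10.png

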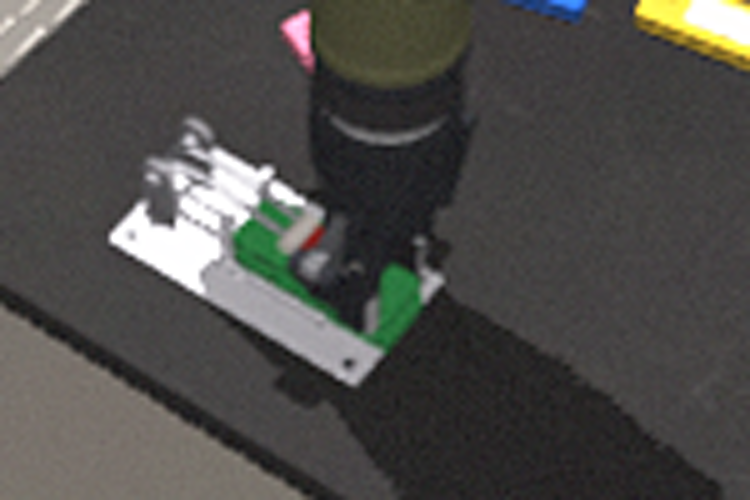

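>>> send_rows(series=[{"claw": 60, "tx": 0, "ty": 0, "tz": 0, "roll": 0}, {"claw": 60, "tx": 0, "ty": 0, "tz": 0, "roll": 0}, {"claw": 60, "tx": 0, "ty": 0, "tz": 0, "roll": 0}, {"claw": 60, "tx": 0, "ty": 0, "tz": 0, "roll": 0}, {"claw": 60, "tx": 0, "ty": 0, "tz": 0, "roll": 0}, {"claw": 60, "tx": 0, "ty": 0, "tz": 0, "roll": 0}])

```text
t: 7.8
tcp_pos: [0.4988, -0.0921, 0.0408]
tool_rot: [[-0.008, -1.0, 0.0], [-1.0, 0.008, -0.0], [0.0, -0.0, -1.0]]
ft_force: [-0.1, 1.3, 0.3]
opening: 0.703
```

Run:
```python
from h import *
np.set_printoptions(precision=4,suppress=True)
s=env.state();print(s["t"],s["tcp_pos"],s["ft_force"],s["moment"],s["opening"]*85.4)
f=env.grab_frame("wrist");cv2.imwrite("pics/w11.png",f["frame"][:,:,::-1])
```

```text
7.8 [ 0.4988 -0.0921  0.0408] [-0.141   1.2559  0.2857] [ 0.0278 -0.0037  0.0268] 60.03602314544573
```

View pics/w11.png

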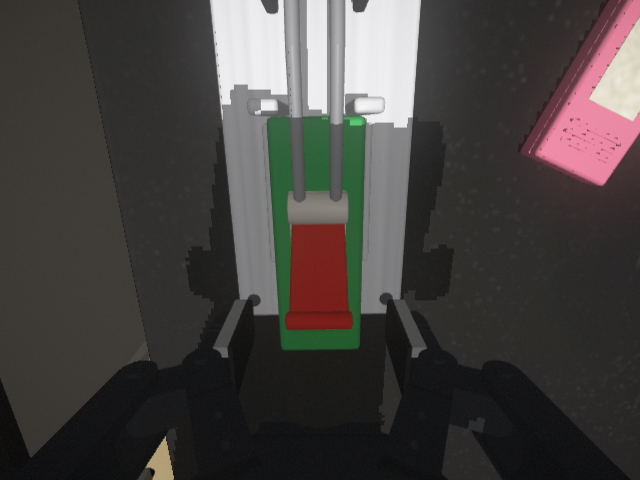

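Released, and the mailer hasn't shifted. Now I rise straight up and back off.

>>> send_rows(series=[{"claw": 60, "tx": 0, "ty": 0, "tz": -0.3, "roll": 0}, {"claw": 60, "tx": 0, "ty": 0, "tz": -0.9, "roll": 0}, {"claw": 60, "tx": 0, "ty": 0, "tz": -1.7, "roll": 0}, {"claw": 60, "tx": 0, "ty": 0, "tz": -2.5, "roll": 0}, {"claw": 60, "tx": -0.4, "ty": 0.6, "tz": -3.3, "roll": 0}, {"claw": 60, "tx": 0, "ty": 1.4, "tz": -3.5, "roll": 0}, {"claw": 60, "tx": 0, "ty": 2.0, "tz": -3.5, "roll": 0}, {"claw": 60, "tx": 0, "ty": 2.0, "tz": -3.5, "roll": 0}, {"claw": 60, "tx": 0, "ty": 2.0, "tz": -3.5, "roll": 0}])

```text
t: 8.6
tcp_pos: [0.4179, -0.0915, 0.1811]
tool_rot: [[-0.009, -1.0, 0.001], [-1.0, 0.009, -0.0], [0.0, -0.001, -1.0]]
ft_force: [0.6, -0.3, 0.3]
opening: 0.703
```

Run:
```python
from h import *
np.set_printoptions(precision=4,suppress=True)
s=env.state();print(s["t"],s["tcp_pos"],s["ft_force"],s["opening"]*85.4)
f=env.grab_frame("wrist");cv2.imwrite("pics/w12.png",f["frame"][:,:,::-1])
f=env.grab_frame("scene")["frame"];cv2.imwrite("pics/s12.png",cv2.resize(f[235:335,255:405],None,fx=5,fy=5,interpolation=cv2.INTER_CUBIC)[:,:,::-1])
```

```text
8.6 [ 0.4179 -0.0915  0.1811] [ 0.5974 -0.3345  0.2705] 60.04585529017964
```

View pics/w12.png

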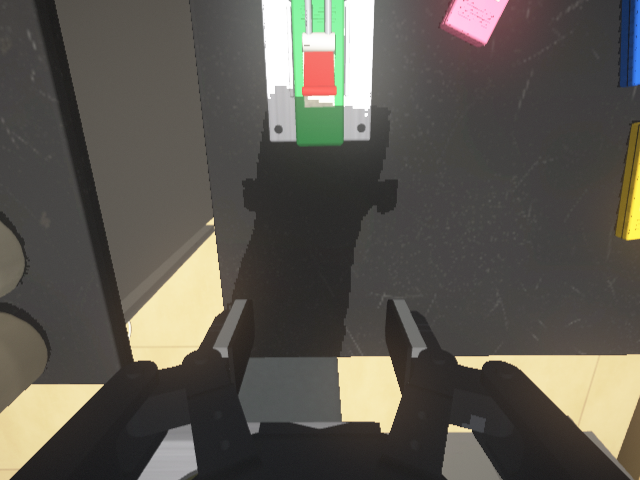

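View pics/s12.png

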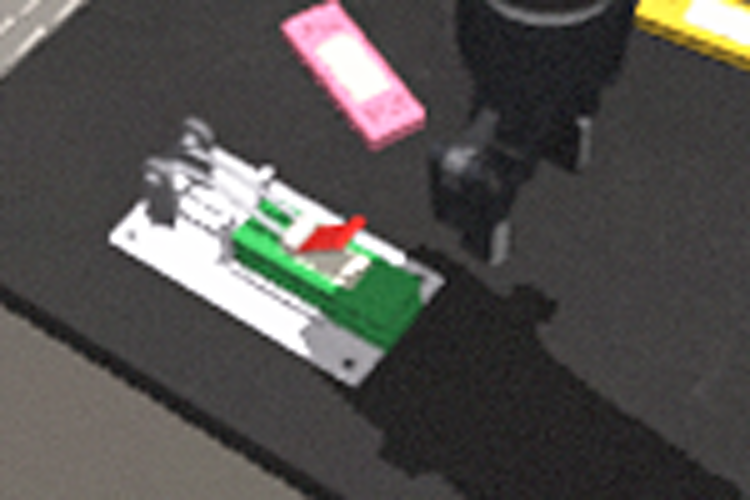

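The two-mailer stack lies square in the holder, with the arm and red lip on top. I'll check the position once, then hand in.

Run:
```python
from h import *
np.set_printoptions(precision=4,suppress=True)
s=env.state();f=env.grab_frame("wrist");T=tw(s,f)
p=ray(f,[(296,145.5),(344,145.5)],.033,T);print("mailer end",p,"-> origin x",p[:,0].mean()+.05, "plate front",ray(f,[(270,142),(371,140)],.005,T))
a=f["frame"];cv2.imwrite("pics/w12c.png",cv2.resize(a[0:160,250:390],None,fx=3.7,fy=3.7,interpolation=cv2.INTER_CUBIC)[:,:,::-1])
```

```text
mailer end [[ 0.4852 -0.0753  0.033 ]
 [ 0.4849 -0.1117  0.033 ]] -> origin x 0.5350849429561259 plate front [[ 0.4864 -0.0519  0.005 ]
 [ 0.4873 -0.136   0.005 ]]
```

View pics/w12c.png

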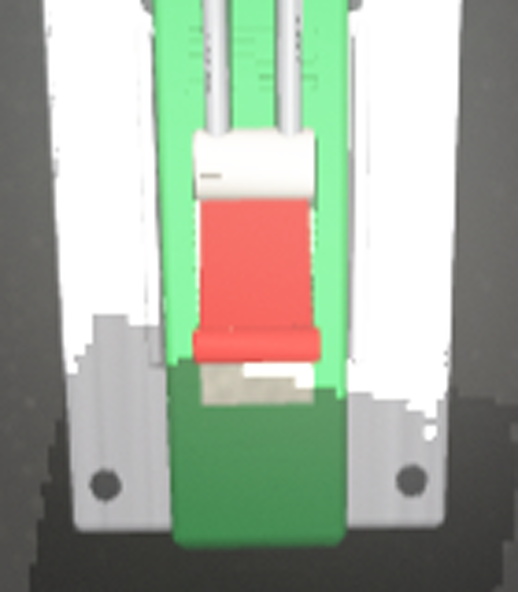

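```bash
python3 -c "
from station import env
print(env.finish_job(), env.state()['t'])"
```

```text
the job is handed in; nothing more can be done
the job is handed in; nothing more can be done
```

The loose green mailer is in the holder, lying flat on the filed one under the sprung arm, and I handed the job in at about 8.7 s. I gripped it by its rear end and slid it in level at about 21–22 mm up. The arm lifted with about 6 N of push. I moved it the last millimetre towards the stop, lowered it onto the pile, let go and backed off.

- **Position:** in the last wrist picture the mailer's origin was about 2 mm past the holder's origin along x. It was within 1 mm across and within about 0.01 rad of square.
- **Height and arm:** the underside was about 19.5 mm up, judged from the tool height at release. The nose and red lip rested on the mailer. I could not read the arm's angle directly.
- **Robot:** it stood clear, with the force reading near zero.
- **Not confirmed:** the push at the stop was only about 1.5 N, so contact with the posts was not clearly felt. The filed mailer was hidden under the new one, so its position was not measured again.
- **Disagreements:** the top and wrist cameras differed by 2–3 mm across. I used the wrist camera for the insertion. One move call was refused for missing keys, and I sent it again with no effect on the scene.

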